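Refit the strainer panel of the scrap trough

ROBOT

A 6-joint arm with a two-finger parallel gripper is mounted at the origin on the work surface. World frame = base frame: x ahead of the robot, y to its left, z up, the work surface at z = 0. Lengths are in m, angles in rad, forces in N, time in s.
With the tool pointing down it reaches from about 0.375 to 0.9 m from the base axis. Payload 3.1 kg.
Tool frame: the origin (TCP) lies between the finger pads; the fingertips stand 25 mm ahead of it and the grasp point (between the pads) lies 6 mm ahead of it; x points along the fingers, y is the direction in which the jaws open and shut, and the axes are right-handed (so a half turn about x gives the same grasp; the last joint's range is limited). The gripper opens to 85 mm and grips with 20 to 120 N. Pads are 22 mm wide; open, the fingers measure 114 mm over their backs; the gripper's body (76 mm by 85 mm) begins 54 mm behind the grasp point. The pads swing forward as they close: fully open they stand 13 mm farther back than shut.
Start: joints at [-1.438, 0.527, 1.433, -0, 1.181, -0.178], TCP at [0.191, -0.595, 0.256] pointing down, gripper open.
Joint ranges: [-3.08, 3.08], [-0.75, 2.2], [0.22, 2.44], [-1.43, 4.57], [0, 2.65], [-2.85, 2.85]. Speed limits (rad/s): [2.79, 2.79, 3.14, 3.14, 3.14, 3.14].

INTERFACE

Orientations are given as a unit quaternion [x, y, z, w].
In Python, from station import manip, viewer, workorder gives the robot as it stands.
- The arm moves only by the shell command python3 -m crank 'ROWS' [FORCE]. ROWS is JSON, one flat list of numbers, 5 for each row, row after row: the opening, from 0 (shut) to 1 (fully open), then the shift along the world's x, y, z in mm, then the turn about the world's z in rad. A call has 1 to 10 rows; each row is the pose to reach, as a shift and turn from the pose commanded when the call began; what a row does not reach only later rows make up. A row lasts 1/8 s, in which the tool goes at most 62.5 mm and 10.7 degrees, less where a joint would pass 70% of its speed; a pose out of reach is approached as far as the arm can. A call with a gripper value outside its range is refused whole. The fingers move at their own pace and stop on an object; FORCE is the grip in N (left out, the last holds). Time passes only in rows, so rows that repeat a pose let the fingers close. It gives the time, the measured TCP pose, the force and the opening at its end, in the units of the state.
- manip.sense(): the state, without advancing time (a new reading comes with each control period).
- viewer.snapshot(name): name is "scene" or "top" or "wrist"; returns a dict with "img" (480x640x3 uint8, red, green, blue), "range_z" (480x640 float32, m along the optical axis (not along the pixel's ray), 0 where there is no reading), "fx", "fy", "cx", "cy" (pixels), "origin" and "attitude" of the camera in the world. Camera axes: x right, y down, z forward; pixel columns grow to the right and rows downward; lengths in m; the calibration is good to about 2 mm. A picture is of the moment at which its call begins.
- workorder.sign_off(): hands the job in, once; it reports no verdict.
The state is a dict: "t": time; "q": joint angles; "qd": joint speeds; "tau": joint torques, N m; "tcp_pos": TCP position; "tool_rot": TCP orientation; "force": force on the tool from outside, world axes, zero at the start; "ft_torque": the same for the moment, N m; "finger_gap": opening from 0.0 (shut) to 1.0 (fully open).
Only numpy, scipy, OpenCV 4.12 (cv2) and the standard library are available. Lean on these libraries where they do the work, as an engineer would, in place of code of your own. Each camera call takes 0.05 s, during which the arm holds its last target.

TASK

Take the dish brush off the scrap trough and set it down, without dropping it, so that it lies wholly inside the grey tray. Then refit the strainer panel in the trough: with the panel tilted, hook its tongue under the trough's lip, then swing the other end down under control, keeping hold or pressing until it lies level and fully home on the ledge, and let go. Leave the bottle, bowl, beaker and jar where they stand.

Things in the scene. Friction and masses are not known exactly. Their poses are not given: they have to be found in the camera images.
- trough: Open steel box fixed to the bench; yaw varies. Origin on the bench, under the middle of the seated panel's plate. +x runs from its lip end to its far end, z up. Walls 5 mm. Inside: x -88 to +68 mm, y -60 to +60 (outside 5 mm more each way). Side rims 58 mm high, far end wall 72 mm. Lip and far wall let the panel in only tilted, tongue first.
- trough_lip (a point): Middle of the free lower edge of the trough's lip (trough x -73, y 0, 67 mm above the bench); axes as the trough's. The lip, 4 mm thick, overhangs the inside from the -x wall (x -88) to x -73 over the full width; the slot between it and the ledge is 17 mm high, 15 mm deep.
- trough_ledge (a point): Centre of the opening at the height of the ledge that carries the panel (trough x 0, y 0, 50 mm above the bench). The ledge runs round the inside: 16 mm wide along the sides, 20 mm at the lip end, 12 mm at the far end; hollow below. A seated panel has 3 mm of play at each end, 5 mm at each side.
- strainer_fin (a point): Centre of the upright grip fin on the loose strainer panel: 12 mm thick (panel x), 60 mm long (y), 40 mm tall, to be pinched across the 12 mm. The point is 26 mm above the panel's underside, 95 mm from the tongue's tip, 55 mm from the straight +x edge. x away from the tongue, z up out of the plate. Seated: 76 mm above the bench.
- strainer_tongue (a point): Middle of the tip of the panel's tongue, at mid-thickness (3 mm above the underside); axes as the panel's. The tongue, flat in the plate's plane, sticks out 20 mm from the middle of the plate's -x edge and is 70 mm wide, 6 mm thick. Seated: trough x -85 (give or take 3 mm), 53 mm above the bench.
- strainer: The strainer panel: slotted steel plate 130 (x) x 110 (y) x 6 mm with a tongue at -x and a fin on top, about 0.4 kg. Origin at the centre of the plate's underside; tongue tip at x -85, fin at x +10. Starts flat on the bench, fin up, yaw anywhere within 1.75 rad of world +x.
- tray: Grey plastic dish tray fixed to the bench, 260 (x) by 170 (y) by 50 mm high, walls and floor 5 mm, open on top (inside 250 x 160). Origin: centre of its underside, on the bench. z up; yaw varies.
- brush_mid (a point): Middle of the white dish brush, 180 mm long along its x, half-way up its handle (8 mm above its flat underside). Handle 22 mm wide (y), 16 mm high, x -90 to +20. Head x +20 to +90, 45 mm wide, 30 mm high with its pale bristle block on top. Balances near x +15.
- brush_head (a point): Head end of the brush: brush x +88, 8 mm above its underside.
- brush_tail (a point): Handle end of the brush: brush x -88, 8 mm above its underside.
- brush: The whole brush; origin on its underside under brush_mid, same axes. About 0.12 kg. Starts bristles up across the two side rims of the trough (underside 58 mm above the bench).
- bottle: Bystander: white bottle, 64 mm across, 160 mm tall, standing; origin at its foot. Not to be disturbed.
- bowl: Bystander: steel bowl, 96 mm across, 50 mm tall; origin at its foot. Not to be disturbed.
- beaker: Bystander: steel beaker, 60 mm across, 80 mm tall; origin at its foot. Not to be disturbed.
- jar: Bystander: glass jar, 60 mm across, 80 mm tall; origin at its foot. Not to be disturbed.
Things that resemble listed ones, but are neither listed nor needed, are in the scene too. What is shaped like the brush but green or pink is not meant. Leave any red look-alike of the trough alone.

How it is judged:
On the way, in this order (a step that is already met when the one before it is completed fails the run):
1. the brush, still touched by the fingers, is down inside the tray (both ends inside, less than 42 mm above the bench) (x of brush_head in the frame of tray between -0.126 and 0.126 m and y of brush_head in the frame of tray between -0.081 and 0.081 m and z of each of brush_head, brush_tail in the frame of tray below 0.042 m and x of brush_tail in the frame of tray between -0.126 and 0.126 m and y of brush_tail in the frame of tray between -0.081 and 0.081 m and contact force between the fingers and brush above 0.3 N), for 0.05 s.
2. the tongue is under the lip by 3 mm or more while the panel is tilted (over 0.08 rad) (x of strainer_tongue in the frame of trough between -0.092 and -0.076 m and y of strainer_tongue in the frame of trough between -0.012 and 0.012 m and z of strainer_tongue in the frame of trough between 0.048 and 0.066 m and angle between strainer_fin's own z axis and vertical above 0.08 rad), for 0.1 s.
3. the panel has been swung down (tilt under 0.08 rad), tongue still under the lip, with the fingers on it (x of strainer_tongue in the frame of trough between -0.092 and -0.076 m and y of strainer_tongue in the frame of trough between -0.012 and 0.012 m and z of strainer_tongue in the frame of trough between 0.048 and 0.066 m and angle between strainer_fin's own z axis and vertical below 0.08 rad and contact force between the fingers and strainer above 0.3 N), for 0.05 s.
At the end, for the whole second after the job is handed in: The panel lies on the trough's ledge: tongue tip at least 3 mm past the lip's edge and under it, tilt under 0.03 rad, fin centre 73 to 78.5 mm above the bench, in line with the trough within 0.1 rad; the brush lies in the tray, both ends inside its walls and less than 42 mm above the bench (x of strainer_tongue in the frame of trough between -0.092 and -0.076 m and y of strainer_tongue in the frame of trough between -0.012 and 0.012 m and z of strainer_tongue in the frame of trough between 0.048 and 0.066 m and z of strainer_tongue in the frame of trough below 0.0565 m and z of strainer_fin in the frame of trough between 0.073 and 0.0785 m and angle between strainer_fin's own z axis and vertical below 0.03 rad and angle between the x axis of strainer_fin and the x axis of trough, either way round below 0.1 rad and x of brush_head in the frame of tray between -0.126 and 0.126 m and y of brush_head in the frame of tray between -0.081 and 0.081 m and z of each of brush_head, brush_tail in the frame of tray below 0.042 m and x of brush_tail in the frame of tray between -0.126 and 0.126 m and y of brush_tail in the frame of tray between -0.081 and 0.081 m); the robot touches nothing.
It fails at once if the bottle is pushed more than 20 mm or tipped over (distance of bottle from where it was at the start of the episode above 0.02 m or angle between bottle's own z axis and vertical above 0.4 rad).
It fails at once if the bowl is pushed more than 20 mm or tipped over (distance of bowl from where it was at the start of the episode above 0.02 m or angle between bowl's own z axis and vertical above 0.4 rad).
It fails at once if the beaker is pushed more than 20 mm or tipped over (distance of beaker from where it was at the start of the episode above 0.02 m or angle between beaker's own z axis and vertical above 0.4 rad).
It fails at once if the jar is pushed more than 20 mm or tipped over (distance of jar from where it was at the start of the episode above 0.02 m or angle between jar's own z axis and vertical above 0.4 rad).
It also fails if it takes over 66 s, if anything falls off the work surface, if the arm or the gripper's body presses on something with over 40 N, if the wrist force passes 120 N, or if a joint passes its speed limit or range.

## Working session

There is one attempt and no reset: what is moved stays moved. The work goes in short steps, Python scripts to look and compute and a shell command to move; the robot and the scene stay as the last step left them, time stands still between calls to the robot, and variables do not carry over. Pictures are saved under pics/ and viewed, and the job is handed in when it is done.

```bash
ls; mkdir -p pics
cat > h.py <<'E'
import numpy as np, cv2
from station import manip, viewer, workorder
from scipy.spatial.transform import Rotation as R
def snap(n,f):
    d=viewer.snapshot(n); cv2.imwrite('pics/'+f+'.png',d['img'][...,::-1]); np.savez('/tmp/'+f+'.npz',**d); return d
def load(f): return dict(np.load('/tmp/'+f+'.npz'))
def rot(d):
    a=np.array(d['attitude']); return a if a.shape==(3,3) else R.from_quat(a).as_matrix()
def ray(d,u,v): return rot(d)@np.array([(u-d['cx'])/d['fx'],(v-d['cy'])/d['fy'],1.])
def onz(d,u,v,z):
    r=ray(d,u,v); o=np.array(d['origin']); return o+r*(z-o[2])/r[2]
def cloud(d):
    v,u=np.mgrid[:480,:640]; z=d['range_z']
    P=np.stack([(u-d['cx'])/d['fx']*z,(v-d['cy'])/d['fy']*z,z],-1)
    return P@rot(d).T+np.array(d['origin'])
E
python3 - <<'E'
from h import *
for n in ['scene','top','wrist']:
    d=snap(n,n+'0'); print(n,d['origin'],d['attitude'],d['fx'],d['cx'],d['cy'])
print(manip.sense())
E
```

```text
pics
scene [ 1.144914   -0.78910112  0.97174241] [ 0.8559931   0.29519286 -0.12990715 -0.40405584] 592.9266581238859 326.59580299616647 250.89095687466624
top [0.29726585 0.07502228 1.65698049] [-0.69999617  0.71113024 -0.0502118   0.04216527] 615.7742387914387 325.01892753548276 238.70238355928208
wrist [ 0.27133918 -0.56964592  0.37285704] [ 0.79706884 -0.58085424 -0.09835297  0.13272642] 338.1804536270025 322.8633356775003 234.55403242918072
{'t': 0.15, 'q': array([-1.43848525e+00,  5.28248487e-01,  1.43364148e+00,  1.46197369e-05,
        1.18138892e+00, -1.78493503e-01]), 'qd': array([-1.21818806e-03, -2.34283731e-03, -3.45513591e-03,  7.92869575e-05,
       -3.81776259e-04, -3.95197934e-04]), 'tau': array([ 1.12004927e-03, -4.42743444e+01, -1.78276616e+01, -2.90517855e-04,
        5.57864638e-03, -2.75068757e-06]), 'tcp_pos': array([ 0.19110626, -0.59451986,  0.25555027]), 'tool_rot': array([ 0.69860428,  0.11003818, -0.69856719,  0.10884637]), 'force': array([ 0.04484564,  0.52679891, -0.05032134]), 'ft_torque': array([-0.00273175, -0.00366319,  0.00803058]), 'finger_gap': 0.9988819452459186}
```

View pics/top0.png

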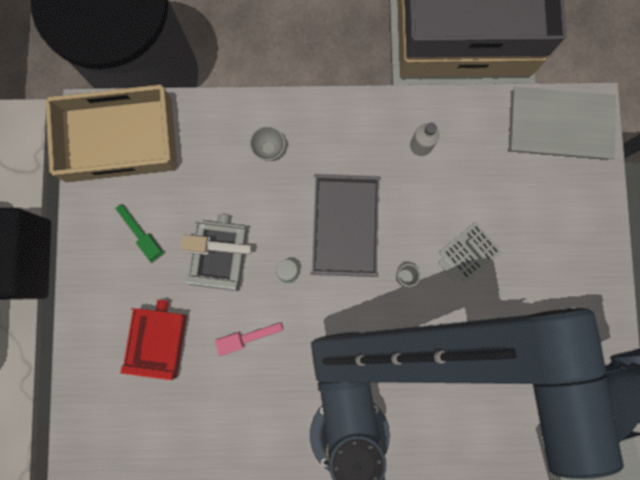

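View pics/scene0.png

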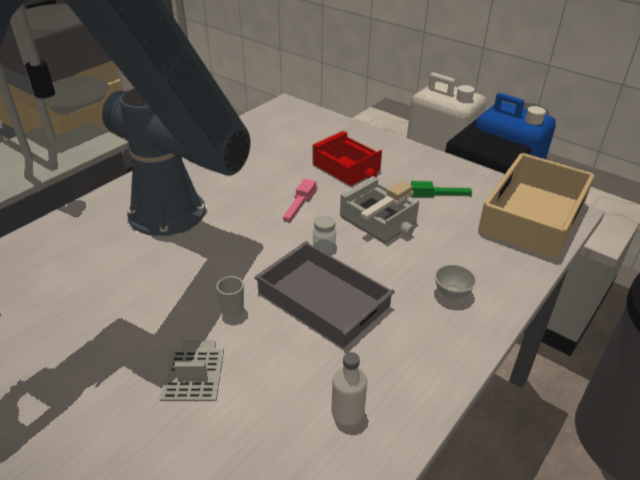

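View pics/wrist0.png

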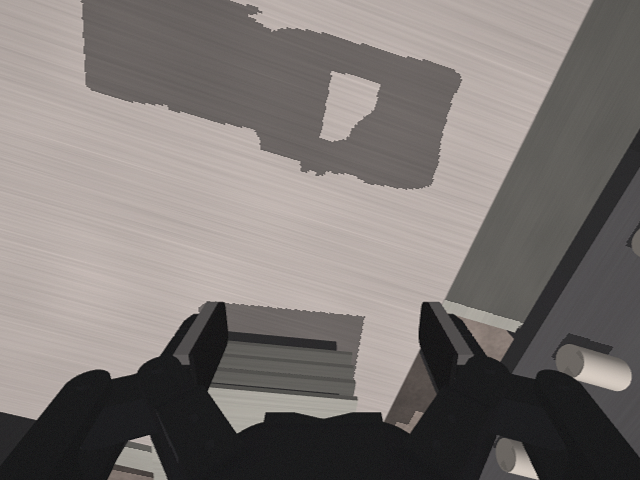

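The top view shows the trough near (217,255), with a white/tan brush across it. The tray is near (346,225), the panel near (468,250), the red trough look-alike at (155,340), and the bystanders at (268,143), (425,137), (407,273) and (288,270). I'll zoom in next.

Run:
```python
from h import *
d=load('top0'); im=d['img'][...,::-1]
cv2.imwrite('pics/z1.png',np.hstack([cv2.resize(im[205:300,170:260],None,fx=4.2,fy=6.3*4.2/6.3*1.0,interpolation=cv2.INTER_CUBIC),cv2.resize(im[205:300,425:515],None,fx=4.2,fy=4.2,interpolation=cv2.INTER_CUBIC)]))
P=cloud(d)
for n,(u,v) in dict(trough=(217,265),trim=(193,275),tray=(346,225),panel=(475,240),brush=(235,248),head=(195,243),bottle=(428,130),bowl=(268,143),beak=(407,273),jar=(288,270),bench=(300,350)).items(): print(n,P[v,u].round(3))
d=load('scene0'); im=d['img'][...,::-1]
cv2.imwrite('pics/z2.png',np.hstack([cv2.resize(im[170:250,330:430],None,fx=4,fy=4,interpolation=cv2.INTER_CUBIC),cv2.resize(im[330:410,145:245],None,fx=4,fy=4,interpolation=cv2.INTER_CUBIC)]))
```

```text
trough [0.448 0.346 0.005]
trim [0.418 0.401 0.05 ]
tray [ 0.55  -0.003  0.01 ]
panel [ 0.505 -0.353  0.003]
brush [0.486 0.29  0.064]
head [0.497 0.388 0.09 ]
bottle [ 0.765 -0.207  0.162]
bowl [0.782 0.207 0.008]
beak [ 0.418 -0.164  0.007]
jar [0.425 0.152 0.078]
bench [0.219 0.125 0.005]
```

View pics/z1.png

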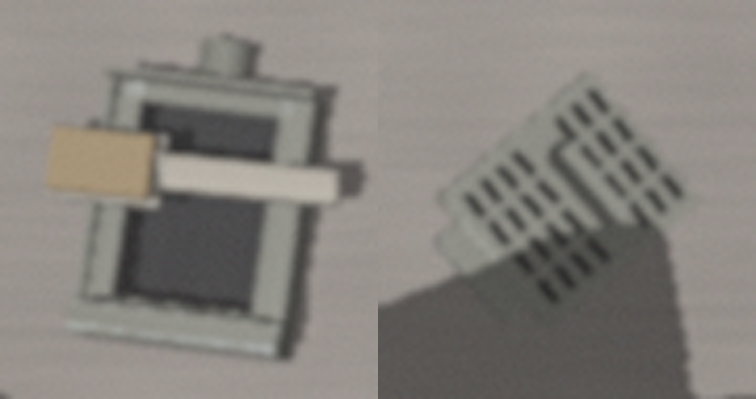

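View pics/z2.png

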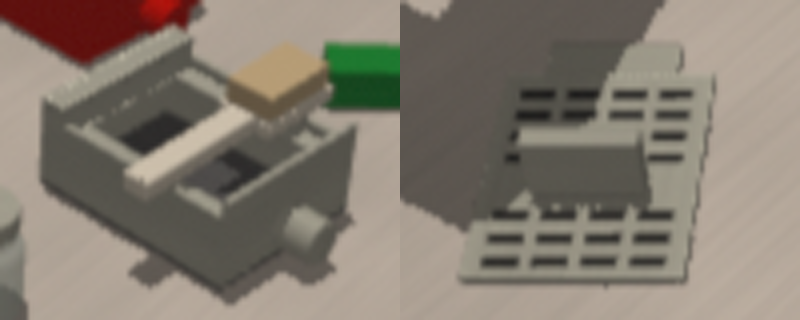

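Run:
```python
from h import *
d=load('wrist0'); s=manip.sense(); T=R.from_quat(s['tool_rot']).as_matrix(); print(T.round(3)); print(rot(d).round(3))
print('cam in tool',T.T@(d['origin']-s['tcp_pos']), 'axis in tool',T.T@rot(d))
c=rot(d).T@(s['tcp_pos']+T@[.006,0,0]-d['origin']); print(c, d['fx']*c[0]/c[2]+d['cx'],d['fy']*c[1]/c[2]+d['cy'])
print(onz(d,320,240,0), onz(d,320,100,0))
t=load('top0')
# rough estimates
for n,(u,v,z) in dict(tongue=(434,263,0),pe=(425+210/4.2,205+75/4.2,0)).items(): print(n,onz(t,u,v,z))
```

```text
[[-0.     0.306 -0.952]
 [ 0.002 -0.952 -0.306]
 [-1.    -0.002 -0.   ]]
[[ 0.306 -0.9   -0.311]
 [-0.952 -0.29  -0.097]
 [-0.003  0.326 -0.945]]
cam in tool [-0.11728176  0.00066021 -0.08403254] axis in tool [[ 9.41745677e-04 -3.26138308e-01  9.45321595e-01]
 [ 9.99999555e-01  3.57900183e-04 -8.72740348e-04]
 [-5.36967113e-05  9.45321996e-01  3.26138500e-01]]
[-0.00054862  0.03923066  0.14394773] 321.57444684545516 326.71973368351803
[ 0.1412337  -0.60690002  0.        ] [ 0.28676034 -0.56058944  0.        ]
tongue [ 0.4442485  -0.23937807  0.        ]
pe [ 0.55243433 -0.35587609  0.        ]
```

```bash
python3 -m crank '[1,60,65,12,0, 1,120,130,25,0, 1,175,195,40,0, 1,230,255,50,0, 1,230,255,50,0, 1,230,255,50,0, 1,230,255,50,0, 1,230,255,50,0, 1,230,255,50,0]' 30
python3 - <<'E'
from h import *
snap('wrist','w1');snap('top','top1')
E
```

```text
t: 1.27
tcp_pos: [0.4203, -0.341, 0.3059]
tool_rot: [-0.698, -0.109, 0.699, -0.109]
force: [-0.5, 0.3, 0.5]
finger_gap: 1.0
```

View pics/w1.png

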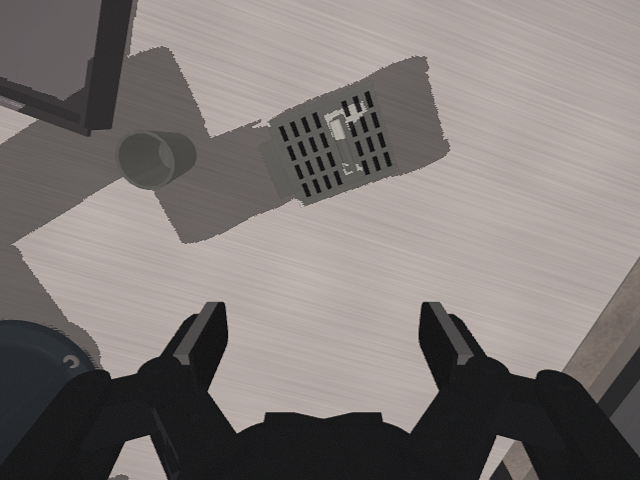

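The wrist view shows the panel at about (330,145), with its tongue to the left at about (273,170). Next I segment it by hue.

```bash
cat > panel.py <<'E'
from h import *
import sys
def seg(f,x0,x1,y0,y1,thr=1.03):
    d=load(f); im=d['img'].astype(float); 
    g=cv2.GaussianBlur(im,(3,3),0); m=((g[...,1]+1)/(g[...,0]+1)>thr).astype(np.uint8)*255
    k=np.zeros_like(m); k[y0:y1,x0:x1]=255; return d,m&k
if __name__=='__main__':
    d,m=seg('w1',240,420,70,230,1.0)
    im=d['img']; print(im[150,300],im[175,275],im[100,420],im[215,220],im[400,300])
    a=cv2.resize(im[70:230,240:420,::-1],None,fx=4,fy=4,interpolation=cv2.INTER_CUBIC)
    cv2.imwrite('pics/z3.png',a); cv2.imwrite('pics/z3m.png',cv2.resize(m[70:230,240:420],None,fx=4,fy=4))
E
python3 panel.py
```

```text
[66 64 61] [93 93 89] [104  98  96] [104  99  97] [176 166 162]
```

View pics/z3.png

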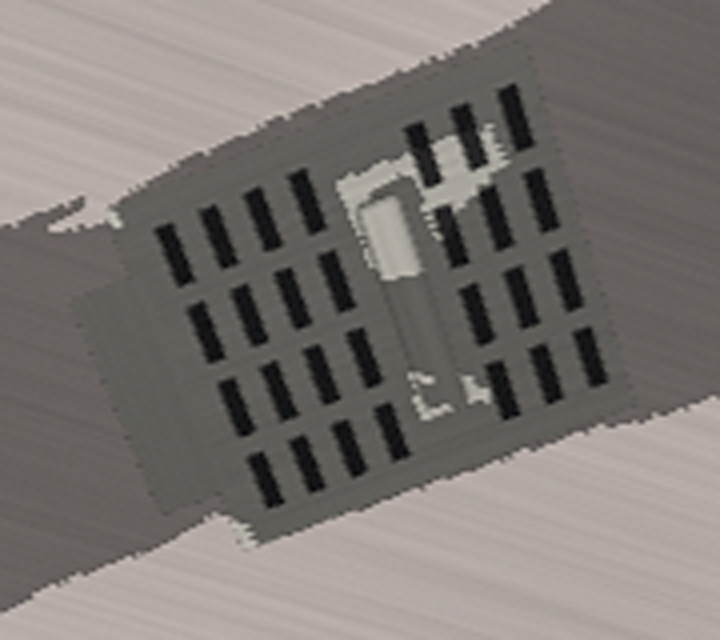

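View pics/z3m.png

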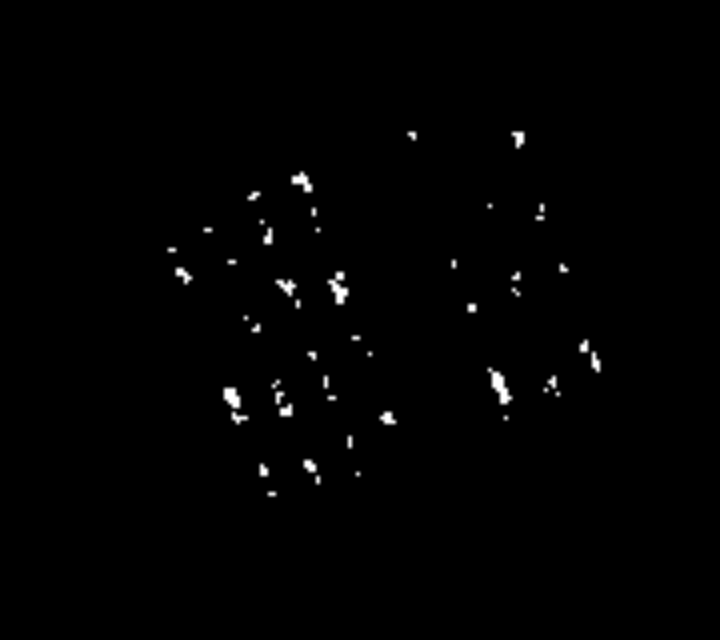

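The zoom shows the plate corners at about (269,122), (372,81), (397,170) and (303,206), and the tongue tip between (259,145) and (281,199). I'll refine this with the mask.

Run:
```python
from h import *
from panel import seg
d,m=seg('w1',235,420,65,230,.965)
m=cv2.morphologyEx(m,cv2.MORPH_OPEN,np.ones((3,3)))
m=cv2.morphologyEx(m,cv2.MORPH_CLOSE,np.ones((7,7)))
cs,_=cv2.findContours(m,0,2); c=max(cs,key=cv2.contourArea); print(cv2.contourArea(c))
vis=cv2.resize(d['img'][65:230,235:420,::-1],None,fx=4,fy=4)
W=np.array([onz(d,u,v,.006)[:2] for u,v in c[:,0].astype(float)])*1000
h=cv2.convexHull(c); cv2.polylines(vis,[((c-[235,65])*4).astype(int)],1,(0,0,255))
cv2.imwrite('pics/z4.png',vis)
# mm-rectify filled contour
print(cv2.minAreaRect(W.astype(np.float32)))
# slots
g=cv2.cvtColor(d['img'],cv2.COLOR_RGB2GRAY); s=(g<45).astype(np.uint8)*255; k=np.zeros_like(s);k[65:230,235:420]=1; s*=k
n,l,st,ce=cv2.connectedComponentsWithStats(s)
S=np.array([onz(d,*ce[i],.006)[:2] for i in range(1,n) if st[i,4]>20])*1000; print(len(S)); print(S.round(1).tolist())
print([cv2.minAreaRect(S.astype(np.float32))])
for u,v in [(259.5,144.7),(281,199),(269,122),(372,81),(397,170),(303,206)]: print(onz(d,u-.4,v-.4,.006).round(4))
```

```text
10934.5
((466.4703369140625, -330.1747131347656), (109.977783203125, 149.67977905273438), 38.38541793823242)
28
[[535.6, -359.4], [527.2, -348.2], [518.6, -337.2], [495.9, -309.1], [516.9, -374.1], [487.1, -298.2], [508.2, -363.1], [478.5, -287.1], [499.3, -352.5], [469.8, -276.1], [477.0, -324.2], [498.0, -389.2], [468.4, -313.2], [489.3, -378.3], [459.6, -302.2], [480.6, -367.2], [450.7, -291.3], [458.4, -338.9], [479.1, -404.3], [449.5, -328.1], [470.4, -393.2], [440.8, -317.2], [461.8, -382.1], [431.9, -306.5], [439.6, -353.9], [430.7, -343.0], [422.0, -332.1], [413.4, -321.1]]
[((474.5414733886719, -340.13031005859375), (72.58287811279297, 106.12974548339844), 38.477210998535156)]
[ 0.4487 -0.2522  0.006 ]
[ 0.3926 -0.2943  0.006 ]
[ 0.477  -0.2565  0.006 ]
[ 0.5549 -0.356   0.006 ]
[ 0.4707 -0.4199  0.006 ]
[ 0.3923 -0.3233  0.006 ]
```

View pics/z4.png

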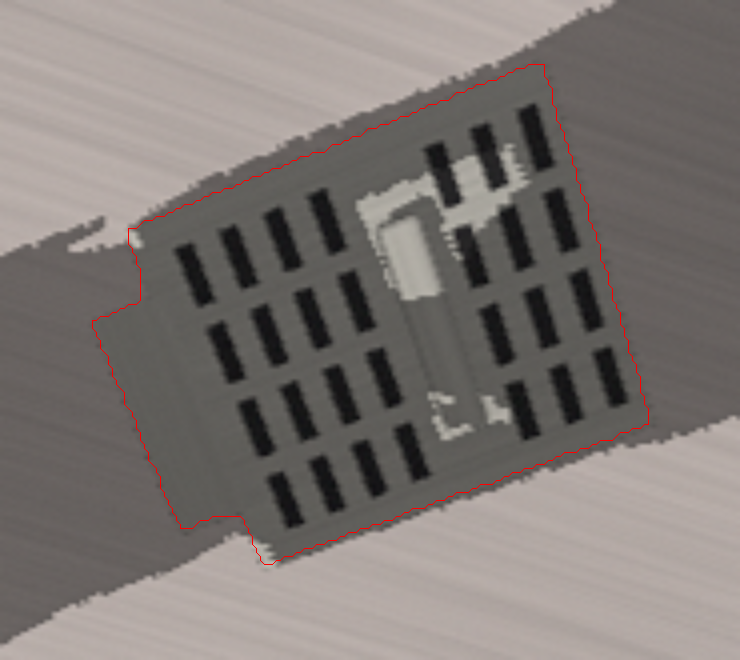

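Panel: the measured 110.0 x 149.7 mm outline matches the given size. Its yaw is -0.901 and the fin is at (0.479,-0.346). Now over to the trough.

```bash
python3 -m crank '[1,5,60,0,0.15, 1,10,120,0,0.3, 1,15,180,0,0.45, 1,20,240,0,0.6, 1,25,300,0,0.75, 1,30,360,0,0.9, 1,30,420,0,1.05, 1,30,480,0,1.2, 1,30,540,0,1.26, 1,30,600,0,1.26]'; python3 -m crank '[1,0,0,0,0, 1,0,0,0,0, 1,0,0,0,0,1,0,0,0,0]';  python3 - <<'E'
from h import *
snap('wrist','w2');snap('top','top2')
E
```

```text
t: 2.62
tcp_pos: [0.4515, 0.2612, 0.3063]
tool_rot: [0.5, 0.5, -0.5, 0.5]
force: [0.9, 0.0, -0.9]
finger_gap: 1.003
t: 3.12
tcp_pos: [0.4515, 0.2585, 0.3064]
tool_rot: [-0.501, -0.499, 0.501, -0.499]
force: [-0.2, 0.1, 0.3]
finger_gap: 1.0
```

View pics/w2.png

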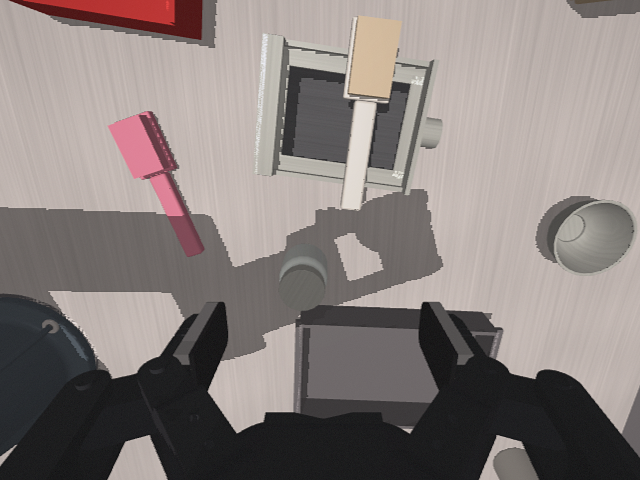

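View pics/top2.png

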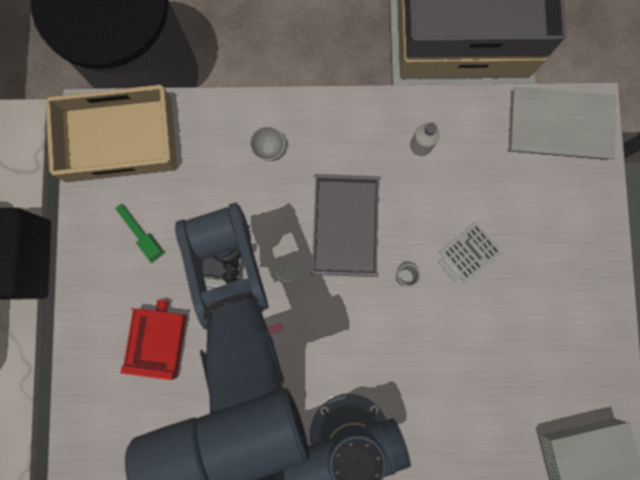

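The wrist view shows the trough around (345,115): the lip on the left at x≈270, the far wall at x≈420 with the spigot at (430,132). The brush handle runs from (365,100) to (350,205), with its head at (373,60). Zooming in.

Run:
```python
from h import *
d=load('w2'); im=d['img']
cv2.imwrite('pics/z5.png',cv2.resize(im[0:215,245:450,::-1],None,fx=2.75,fy=2.75,interpolation=cv2.INTER_CUBIC)[:600])
a=im.astype(int); 
print(im[150,360],im[50,375],im[45,400],im[100,275])
# bright white handle
m=((a[...,0]>195)).astype(np.uint8)*255; k=np.zeros_like(m);k[5:213,335:392]=255;m&=k
t=((a[...,0]-a[...,2]>40)).astype(np.uint8)*255; k=np.zeros_like(m);k[5:125,335:410]=255;t&=k
for n,mm in (('white',m),('tan',t)):
    mm=cv2.morphologyEx(mm,cv2.MORPH_OPEN,np.ones((3,3)))
    c=max(cv2.findContours(mm,0,2)[0],key=cv2.contourArea); r=cv2.minAreaRect(c); print(n,cv2.contourArea(c),cv2.boxPoints(r).round(1).tolist())
P=cloud(d)
for u,v in [(365,120),(355,180),(375,60),(270,100),(345,47),(330,165),(415,110),(290,150)]: print((u,v),P[v,u].round(4))
```

```text
[226 219 213] [210 186 157] [187 176 171] [193 189 181]
white 2826.5 [[348.70001220703125, 92.19999694824219], [358.3999938964844, 14.800000190734863], [398.5, 19.799999237060547], [388.79998779296875, 97.19999694824219]]
tan 3184.5 [[347.6000061035156, 92.30000305175781], [357.70001220703125, 14.899999618530273], [401.0, 20.600000381469727], [390.8999938964844, 97.9000015258789]]
(365, 120) [0.493  0.3401 0.0748]
(355, 180) [0.485  0.2812 0.0739]
(375, 60) [0.4985 0.3909 0.0872]
(270, 100) [0.4005 0.3587 0.0705]
(345, 47) [0.4766 0.4165 0.0006]
(330, 165) [0.4595 0.2934 0.0494]
(415, 110) [0.5473 0.3496 0.0503]
(290, 150) [0.4118 0.3053 0.0017]
```

View pics/z5.png

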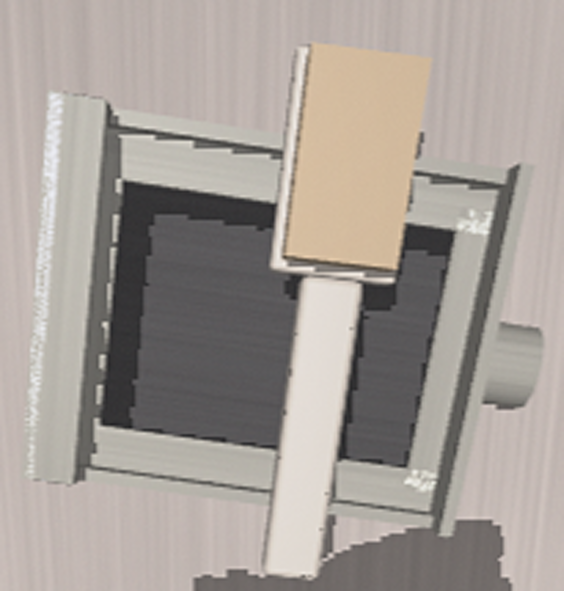

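Run:
```python
from h import *
d=load('w2'); 
def Z(u,v,z): return onz(d,245+(u-1.2)/2.75,(v-1.2)/2.75,z)[:2]*1000
B=[Z(u,v,.074) for u,v in [(303,277),(361,281),(263,573),(317,577)]]
print('handle',np.round(B,1))
t=(B[2]+B[3])/2; h=(B[0]+B[1])/2; ax=(h-t)/np.linalg.norm(h-t); print('len',np.linalg.norm(h-t),'w',np.linalg.norm(B[1]-B[0]),np.linalg.norm(B[3]-B[2]),'yaw',np.arctan2(ax[1],ax[0]),'mid',t+ax*90,'tail',t)
for n,z,pts in [('lipedge',.071,[(108,100),(78,483)]),('lipouter',.071,[(52,93),(30,478)]),('farouter',.072,[(533,165),(450,535)]),('farinner',.072,[(513,165),(433,530)]),('siderim out L',.058,[(112,104),(510,183)]),('siderim R',.058,[(85,487),(435,528)])]:
    p,q=[Z(u,v,z) for u,v in pts]; e=p-q; print(n,p.round(1),q.round(1),'mid',((p+q)/2).round(1),'len',np.linalg.norm(e).round(1),'ang',np.arctan2(-e[0],e[1]).round(4))
```

```text
handle [[482.5 358. ]
 [502.9 356.7]
 [470.  251.4]
 [491.  249.8]]
len 107.48109048767142 w 20.40494662635513 21.034768267173366 yaw 1.4572590141457424 mid [490.70650898 340.00165551] tail [480.51009037 250.5811151 ]
lipedge [416.2 413.3] [399.7 285.9] mid [407.9 349.6] len 128.5 ang -0.1285
lipouter [397.6 415.4] [381.7 287.8] mid [389.6 351.6] len 128.6 ang -0.1243
farouter [559.8 393.3] [541.8 265.7] mid [550.8 329.5] len 128.8 ang -0.1401
farinner [553.  393.3] [535.1 267.7] mid [544.  330.5] len 126.9 ang -0.1414
siderim out L [416.2 414.7] [556.5 389.6] mid [486.4 402.2] len 142.6 ang 1.3942
siderim R [400.4 282.2] [539.2 265.6] mid [469.8 273.9] len 139.7 ang 1.4511
```

```bash
python3 -m crank '[0.5,20,42,-50,-0.06, 0.5,39.4,83,-100,-0.114, 0.5,39.4,83,-160,-0.114, 0.5,39.4,83,-170,-0.114, 0.5,39.4,83,-170,-0.114, 0.5,39.4,83,-170,-0.114,0.5,39.4,83,-170,-0.114]'
python3 - <<'E'
from h import *
snap('wrist','w3');snap('scene','s3')
E
```

```text
t: 4.1
tcp_pos: [0.4919, 0.3432, 0.1389]
tool_rot: [0.529, 0.47, -0.526, 0.471]
force: [0.2, -0.3, 1.0]
finger_gap: 0.501
```

View pics/w3.png

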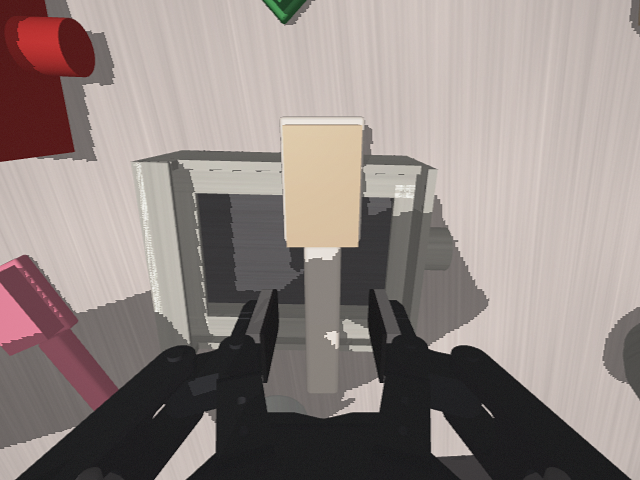

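View pics/s3.png

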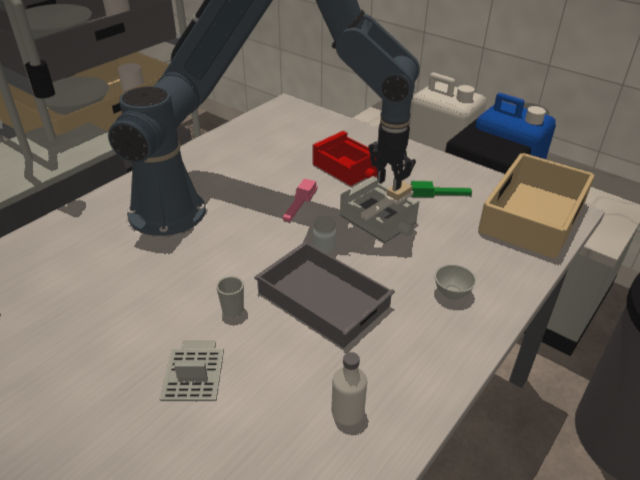

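```bash
cat >> h.py <<'E'
def tri(d1,p1,d2,p2):
    o1,o2=np.array(d1['origin']),np.array(d2['origin']); a,b=ray(d1,*p1),ray(d2,*p2)
    s=np.linalg.lstsq(np.stack([a,-b],1),o2-o1,rcond=None)[0]; A,B=o1+s[0]*a,o2+s[1]*b
    return ((A+B)/2).round(4),np.linalg.norm(A-B).round(4)
E
python3 - <<'E'
from h import *
a,b=load('w2'),load('w3')
print(tri(a,(340.4,208.2),b,(306.5,392)),tri(a,(360,209.6),b,(338,392)))
for p in [(305,247),(340,247),(306.5,392),(338,392)]: print(onz(b,*p,.074).round(4))
E
python3 -m crank '[0.5,-1,-2,-30,0, 0.5,-1,-2,-55,0, 0.5,-1,-2,-55,0, 0.5,-1,-2,-55,0, 0.15,-1,-2,-55,0, 0.1,-1,-2,-55,0, 0.1,-1,-2,-55,0, 0.1,-1,-2,-55,0,0.1,-1,-2,-55,0]' 40
```

```text
(array([0.4703, 0.2504, 0.0713]), np.float64(0.0002)) (array([0.4916, 0.249 , 0.0724]), np.float64(0.0005))
[0.4835 0.3575 0.074 ]
[0.5036 0.3552 0.074 ]
[0.4707 0.253  0.074 ]
[0.4919 0.2505 0.074 ]
t: 5.32
tcp_pos: [0.4905, 0.3415, 0.0828]
tool_rot: [0.529, 0.47, -0.527, 0.471]
force: [-1.3, -0.4, 6.5]
finger_gap: 0.245
```

```bash
python3 -m crank '[0.1,0,0,10,0, 0.1,0,0,40,0, 0.1,0,0,90,0,0.1,0,0,110,0,0.1,0,0,110,0,0.1,0,0,110,0]' 40
python3 - <<'E'
from h import *
snap('wrist','w4'); d=load('top0'); 
cv2.imwrite('pics/z6.png',np.hstack([cv2.resize(d['img'][165:285,300:392,::-1],None,fx=4.5,fy=4.5,interpolation=cv2.INTER_CUBIC)]))
E
```

```text
t: 6.08
tcp_pos: [0.4886, 0.3405, 0.1903]
tool_rot: [-0.527, -0.471, 0.529, -0.47]
force: [-0.5, -0.1, -1.8]
finger_gap: 0.248
```

View pics/w4.png

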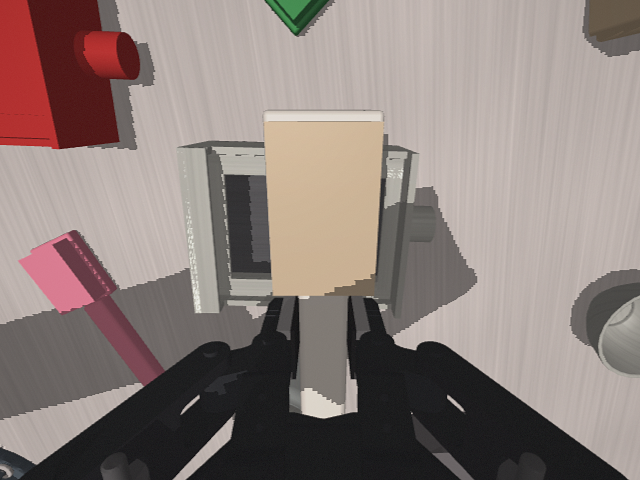

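View pics/z6.png

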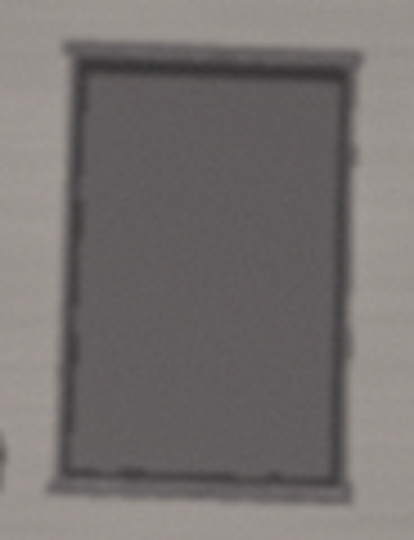

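The brush is held level (head top edge at v≈117). The tray rim corners in the zoom are at (65,42), (362,52), (352,500) and (47,490).

Run:
```python
from h import *
d=load('top0')
C=np.array([onz(d,300+(u-2)/4.5,165+(v-2)/4.5,.05)[:2]*1000 for u,v in [(70,44),(360,54),(349,498),(52,488)]]); print(C.round(1))
print('c',C.mean(0),[np.linalg.norm(C[i]-C[(i+1)%4]).round(1) for i in range(4)])
F=np.array([onz(d,300+(u-2)/4.5,165+(v-2)/4.5,.005)[:2]*1000 for u,v in [(84,72),(347,80),(332,480),(68,472)]]); print('floor',F.mean(0),[np.linalg.norm(F[i]-F[(i+1)%4]).round(1) for i in range(4)])
e=(C[0]+C[1]-C[2]-C[3]); print('yaw',np.arctan2(e[1],e[0])); e=C[0]-C[1]; print(np.arctan2(-e[0],e[1]))
w=load('w4'); P=cloud(w)
for u,v in [(325,130),(325,280),(325,320),(325,355)]: print(P[v,u].round(4))
```

```text
[[682.   78.5]
 [673.6 -93.4]
 [410.1 -79.6]
 [418.6  92.8]]
c [ 5.46074858e+02 -4.38036376e-01] [np.float64(172.2), np.float64(263.9), np.float64(172.6), np.float64(263.8)]
floor [549.72108234  -2.47661663] [np.float64(160.3), np.float64(244.4), np.float64(157.8), np.float64(244.2)]
yaw -0.05311862358182074
-0.049239166975849964
[0.4984 0.4199 0.1954]
[0.4925 0.3671 0.1947]
[0.4896 0.3414 0.1816]
[0.4875 0.3224 0.1805]
```

```bash
python3 -m crank '[0.1,5,-35,0,0.16, 0.1,10,-70,0,0.33, 0.1,16,-105,0,0.5, 0.1,22,-140,0,0.66, 0.1,28,-175,0,0.82, 0.1,33,-210,0,0.98, 0.1,38,-245,0,1.15, 0.1,44,-280,0,1.31, 0.1,50,-310,0,1.48, 0.1,55.4,-341.5,0,1.635]' 40
python3 -m crank '[0.1,0,0,0,0,0.1,0,0,0,0,0.1,0,0,-30,0,0.1,0,0,-60,0,0.1,0,0,-80,0,0.1,0,0,-80,0,0.1,0,0,-80,0]' 40
python3 - <<'E'
from h import *
snap('wrist','w5'); snap('scene','s5');
E
```

```text
t: 7.38
tcp_pos: [0.5443, -0.0014, 0.1898]
tool_rot: [0.016, 0.708, -0.016, 0.706]
force: [-0.2, 0.8, -1.4]
finger_gap: 0.246
t: 8.25
tcp_pos: [0.5452, 0.0001, 0.1117]
tool_rot: [0.017, 0.707, -0.017, 0.707]
force: [-0.5, -0.4, -1.8]
finger_gap: 0.246
```

View pics/w5.png

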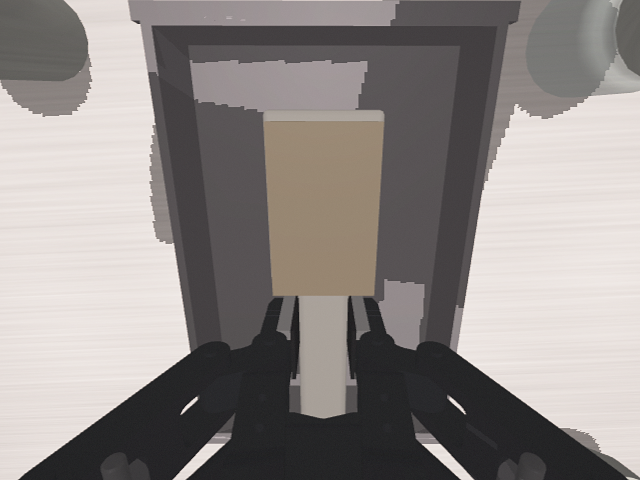

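View pics/s5.png

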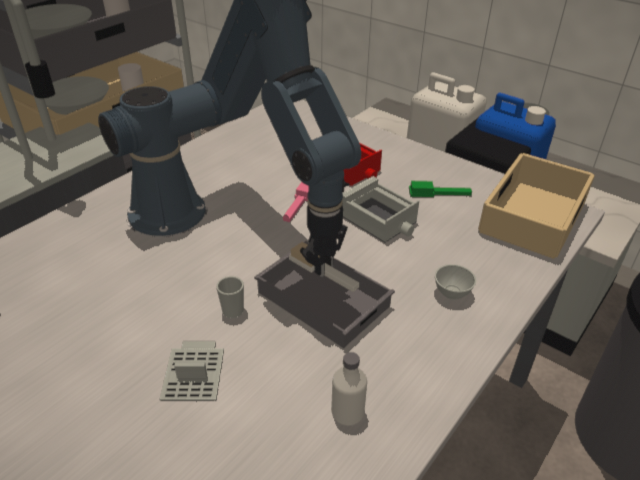

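The wrist view shows the brush centred between the tray walls, with its head end at (323,115) and clearance all round. Lowering it now.

```bash
python3 -m crank '[0.1,0,0,-35,0,0.1,0,0,-65,0,0.1,0,0,-75,0,0.1,0,0,-78,0,0.1,0,0,-80,0,0.1,0,0,-81,0,0.1,0,0,-81,0,0.1,0,0,-81,0]' 40
```

```text
t: 9.35
tcp_pos: [0.5451, -0.0005, 0.0307]
tool_rot: [0.018, 0.707, -0.018, 0.707]
force: [1.0, -0.0, -0.7]
finger_gap: 0.246
```

```bash
python3 -m crank '[0.1,0,0,-1,0,0.1,0,0,-1.5,0,0.1,0,0,-1.5,0,0.1,0,0,-1.5,0]' 30; python3 -m crank '[0.35,0,0,-1,0,0.5,0,0,-1,0,0.5,0,0,0,0,0.5,0,0,30,0,0.5,0,0,80,0,0.5,0,0,140,0,0.5,0,0,200,0,0.5,0,0,220,0,0.5,0,0,220,0]' 30
python3 - <<'E'
from h import *
snap('wrist','w6')
E
```

```text
t: 9.85
tcp_pos: [0.5452, -0.0006, 0.0302]
tool_rot: [0.017, 0.707, -0.018, 0.707]
force: [-0.8, -0.3, 8.7]
finger_gap: 0.252
t: 10.98
tcp_pos: [0.5458, -0.0006, 0.2505]
tool_rot: [0.017, 0.705, -0.018, 0.708]
force: [0.1, -0.9, -1.0]
finger_gap: 0.503
```

View pics/w6.png

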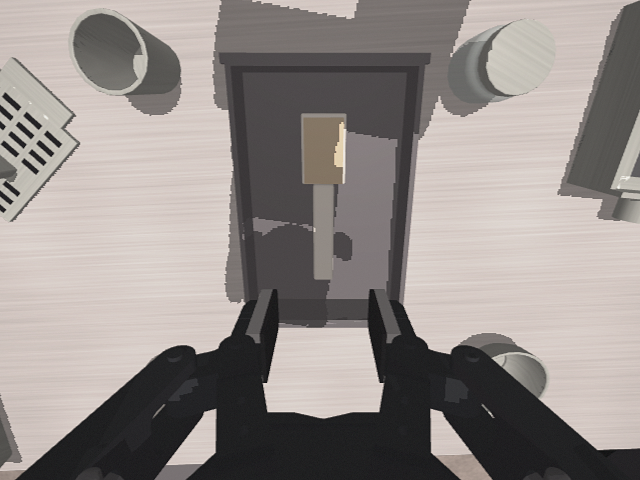

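The brush lies in the tray, from about (323,115) to (323,278), with wide margins. Now the cleared trough, from two wrist positions.

```bash
python3 -m crank '[0.5,2,56,0,0,0.5,4,112,0,0,0.5,6,168,0,0,0.5,8,224,0,0,0.5,9,280,0,0,0.5,9,336,0,0,0.5,9,336,0,0,0.5,9,336,0,0,0.5,9,336,0,0,0.5,9,336,0,0]'
python3 - <<'E'
from h import *
snap('wrist','w7');
E
python3 -m crank '[0.5,-40,-40,0,0,0.5,-40,-40,0,0,0.5,-40,-40,0,0,0.5,-40,-40,0,0]'
python3 - <<'E'
from h import *
snap('wrist','w8'); print(manip.sense()['t'])
for f in 'w7','w8':
    im=load(f)['img'][...,::-1]; cv2.imwrite('pics/z'+f+'.png',cv2.resize(im[0:300,150:500],None,fx=2,fy=2,interpolation=cv2.INTER_CUBIC))
E
```

```text
t: 12.28
tcp_pos: [0.5542, 0.334, 0.2486]
tool_rot: [0.018, 0.707, -0.018, 0.707]
force: [0.6, -0.1, 1.0]
finger_gap: 0.503
t: 12.82
tcp_pos: [0.5156, 0.296, 0.2496]
tool_rot: [0.018, 0.706, -0.017, 0.708]
force: [-0.7, 0.0, 1.2]
finger_gap: 0.499
12.875
```

View pics/zw7.png

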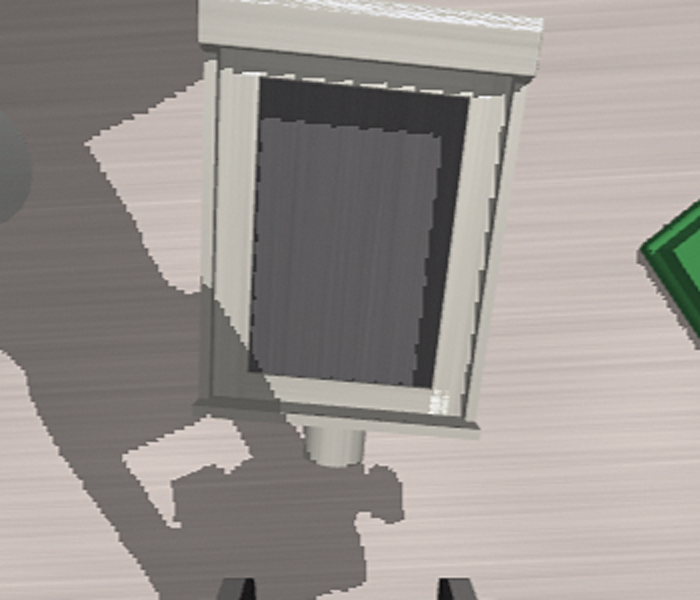

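View pics/zw8.png

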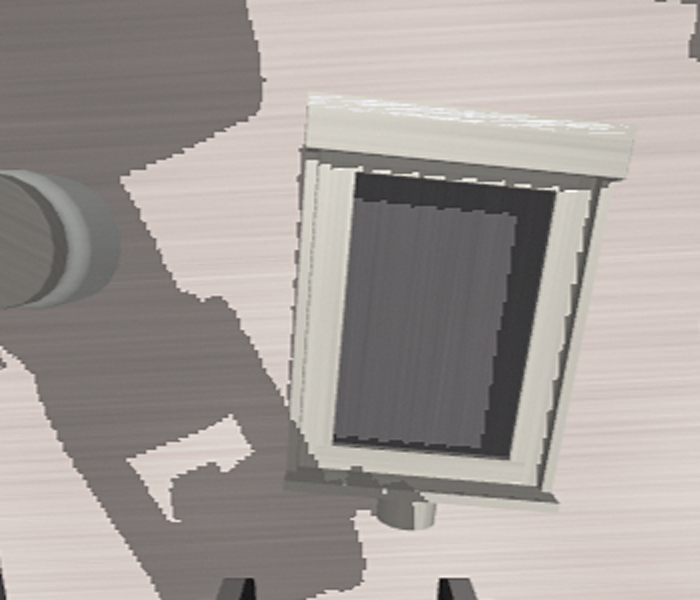

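Run:
```python
from h import *
a,b=load('w7'),load('w8')
def px(p): return (150+(p[0]-.5)/2,(p[1]-.5)/2)
pts=dict(lipL=((200,46),(303,150),.071),lipR=((533,77),(627,181),.071),opL=((249,372),(334,441),.05),opR=((433,388),(511,458),.05),opTL=((258,75),(356,172),.05),opTR=((468,96),(555,190),.05),farL=((194,399),(284,486),.072),farR=((480,436),(557,510),.072))
for n,(p,q,z) in pts.items():
    print(n,*tri(a,px(p),b,px(q)),onz(a,*px(p),z)[:2].round(4),onz(b,*px(q),z)[:2].round(4))
def ang(p,q): e=p-q; return np.arctan2(-e[0],e[1])
```

```text
lipL [0.3977 0.2843 0.0635] 0.001 [0.3991 0.2859] [0.3988 0.2843]
lipR [0.4173 0.4108 0.0787] 0.0006 [0.4161 0.4125] [0.4167 0.414 ]
opL [0.5288 0.2885 0.0437] 0.0014 [0.5281 0.289 ] [0.5263 0.2891]
opR [0.5402 0.3759 0.0488] 0.0009 [0.5403 0.3754] [0.5395 0.3759]
opTL [0.4066 0.3053 0.0547] 0.0001 [0.4056 0.3048] [0.4063 0.3054]
opTR [0.4178 0.3912 0.0501] 0.0001 [0.4178 0.3911] [0.4177 0.3912]
farL [0.5328 0.2689 0.0882] 0.0044 [0.5349 0.2668] [0.5404 0.2654]
farR [0.5593 0.3938 0.0705] 0.0008 [0.5586 0.3938] [0.559 0.393]
```

Trough: origin about (0.479,0.340), yaw -0.130. The measured ledge opening is 123 x 87 mm against 124 x 88 expected, and the triangulated heights scatter around 50 and 71 mm. Now to the panel.

```bash
python3 -m crank '[1,0,-60,0,-0.1,1,0,-120,0,-0.2,1,0,-180,0,-0.3,1,0,-240,0,-0.4,1,-5,-300,0,-0.5,1,-10,-360,0,-0.6,1,-15,-420,0,-0.7,1,-20,-480,0,-0.8,1,-30,-540,0,-0.85,1,-36,-600,0,-0.85]' 30
python3 -m crank '[1,0,-42,-40,0,1,0,-42,-70,0,1,0,-42,-70,0,1,0,-42,-70,0,1,0,-42,-70,0]'
python3 - <<'E'
from h import *
d=snap('wrist','w9'); s=manip.sense(); T=R.from_quat(s['tool_rot']).as_matrix(); print(s['tcp_pos'],np.arctan2(T[1,1],T[0,1]),T[:,0])
E
```

```text
t: 14.12
tcp_pos: [0.4783, -0.307, 0.2491]
tool_rot: [0.308, 0.636, -0.308, 0.637]
force: [0.1, -0.2, 0.5]
finger_gap: 1.004
t: 14.75
tcp_pos: [0.4791, -0.3466, 0.1805]
tool_rot: [0.307, 0.636, -0.308, 0.638]
force: [-0.5, -0.2, 0.0]
finger_gap: 1.0
[ 0.47895095 -0.34655213  0.18046125] 0.6722018065730312 [ 0.0021501  -0.00227342 -0.9999951 ]
```

View pics/w9.png

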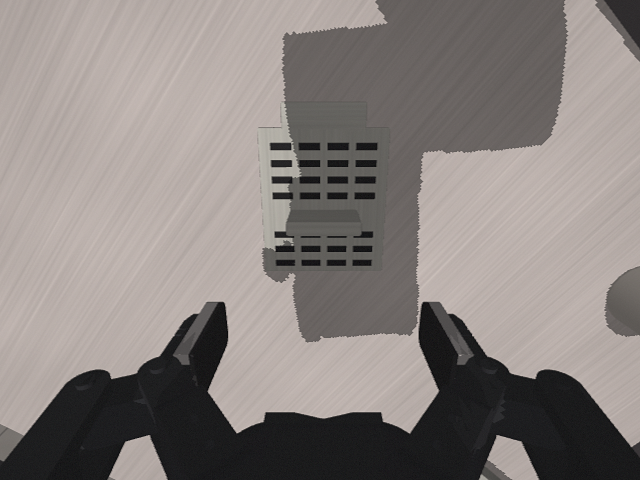

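Run:
```python
from h import *
d=load('w9'); g=d['img']
cv2.imwrite('pics/z9.png',cv2.resize(g[90:280,245:405,::-1],None,fx=3.2,fy=3.2,interpolation=cv2.INTER_CUBIC))
s=manip.sense(); T=R.from_quat(s['tool_rot']).as_matrix(); P=cloud(d)
def lp(u,v,z): return (T.T@(onz(d,u,v,z)-s['tcp_pos'])*1000).round(1)
for u,v,z in [(290,210,.046),(358,210,.046),(287,223,.046),(361,223,.046),(281,102,.006),(367,101,.006),(258,127,.006),(390,127,.006),(383,271,.006)]: print((u,v),lp(u,v,z))
print(P[217,310],P[217,340],P[150,286])
```

```text
(290, 210) [134.4 -25.5 -16.6]
(358, 210) [134.4  26.7 -16.6]
(287, 223) [134.4 -28.2  -6.1]
(361, 223) [134.5  29.4  -6.1]
(281, 102) [174.2 -33.9 -95.6]
(367, 101) [174.2  35.2 -96.3]
(258, 127) [174.2 -53.6 -76.4]
(390, 127) [174.2  55.  -76.4]
(383, 271) [174.6  56.9  53.9]
[ 0.46656598 -0.3482476   0.0316518 ] [ 0.48551935 -0.33274199  0.03280384] [ 0.41879234 -0.32100728  0.00596669]
```

View pics/z9.png

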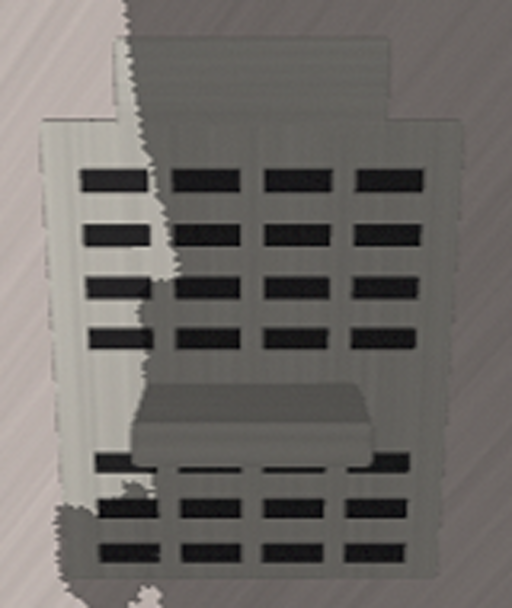

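```bash
python3 -m crank '[1,-0.6,0.8,-50,0,1,-0.6,0.8,-100,0,1,-0.6,0.8,-125,0,1,-0.6,0.8,-140,0,1,-0.6,0.8,-146,0,1,-0.6,0.8,-146,0]' 40
python3 -m crank '[0.5,0,0,0,0,0.5,0,0,0,0,0.5,0,0,0,0,0.5,0,0,0,0,0.5,0,0,0,0,0.5,0,0,0,0]' 40
python3 - <<'E'
from h import *
d=snap('wrist','w10')
E
```

```text
t: 15.55
tcp_pos: [0.4779, -0.3461, 0.0335]
tool_rot: [0.307, 0.636, -0.308, 0.637]
force: [0.4, 0.3, -0.4]
finger_gap: 1.001
t: 16.3
tcp_pos: [0.4781, -0.3462, 0.0342]
tool_rot: [0.307, 0.636, -0.308, 0.638]
force: [0.5, 1.7, 6.2]
finger_gap: 0.693
```

View pics/w10.png

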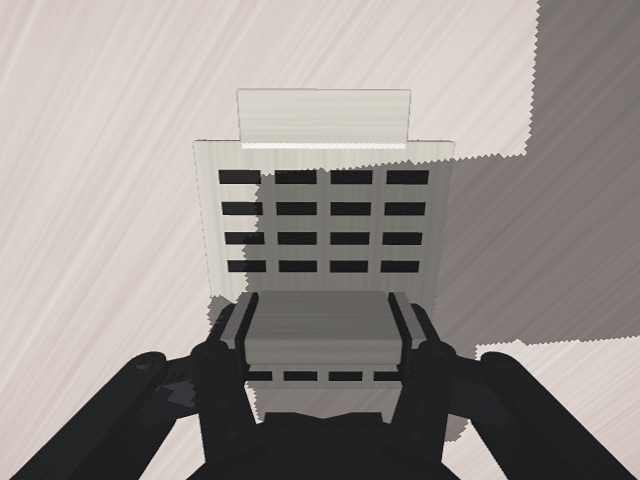

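The view shows the fin ends clamped between the pads (u≈245 to 405). Lifting and checking the hang.

```bash
python3 -m crank '[0.5,0,0,10,0,0.5,0,0,40,0,0.5,0,0,90,0,0.5,0,0,140,0,0.5,0,0,160,0,0.5,0,0,160,0,0.5,0,0,160,0]' 40
cat > ptilt.py <<'E'
from h import *
import sys
def meas(f):
    d=snap('wrist',f); s=manip.sense(); T=R.from_quat(s['tool_rot']).as_matrix(); P=(cloud(d)-s['tcp_pos'])@T*1000
    # plate points by fit: x ahead, y, z(panel x)
    m=(d['range_z']>0)&(abs(P[...,1])<50)&(P[...,2]>-110)&(P[...,2]<-22)&(P[...,0]>5)&(P[...,0]<80)
    q=P[m]
    A=np.c_[np.ones(len(q)),q[:,1],q[:,2]]
    w=np.ones(len(q),bool)
    for _ in range(8):
        c=np.linalg.lstsq(A[w],q[w,0],rcond=None)[0]; r=q[:,0]-A@c; w=abs(r-np.median(r[w]))<2.5
    t=q[w]; print('n',w.sum(),'plane',c.round(4),'tilt about y (tongue down +)',-np.arctan(c[2]).round(4),'roll',np.arctan(c[1]).round(4),'tongue z min',np.percentile(t[:,2],.3).round(1),'tcp',s['tcp_pos'].round(4), 'F',s['force'].round(1),'gap',round(s['finger_gap'],3),'t',s['t'])
if __name__=='__main__': meas(sys.argv[1])
E
python3 ptilt.py w11
```

```text
t: 17.23
tcp_pos: [0.4763, -0.3447, 0.1913]
tool_rot: [0.308, 0.638, -0.307, 0.636]
force: [-0.4, 0.6, -5.6]
finger_gap: 0.696
n 35358 plane [ 2.7906e+01 -8.0000e-04 -1.1000e-03] tilt about y (tongue down +) 0.0011 roll -0.0008 tongue z min -94.5 tcp [ 0.4762 -0.3447  0.1909] F [ 0.8 -0.4 -4.9] gap 0.695 t 17.275
```

View pics/w11.png

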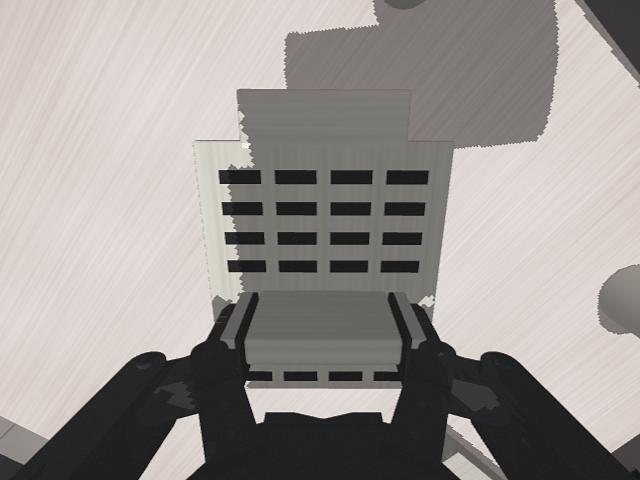

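The panel hangs level (tilt 0.001), with its underside 34 mm below the TCP and the tongue tip 95 mm from it. I'm carrying it to just above the trough.

```bash
python3 -m crank '[0.5,0,40,0,0.05,0.5,0,100,0,0.12,0.5,0,160,0,0.2,0.5,0,220,0,0.28,0.5,0,280,0,0.36,0.5,5,340,0,0.44,0.5,10,400,0,0.52,0.5,15,460,0,0.6,0.5,20,520,0,0.68,0.5,25,570,0,0.74]' 40
python3 -m crank '[0.5,2.8,60,0,0.029,0.5,2.8,100,0,0.029,0.5,2.8,111,0,0.029,0.5,2.8,111,-20,0.029,0.5,2.8,111,-45,0.029,0.5,2.8,111,-55,0.029,0.5,2.8,111,-55,0.029,0.5,2.8,111,-55,0.029]'
cat > rel.py <<'E'
from h import *
O=np.array([479.3,339.6]);Y=-.130
def rel():
    s=manip.sense(); T=R.from_quat(s['tool_rot']).as_matrix(); p=s['tcp_pos'][:2]*1000-O; c,n=np.cos(Y),np.sin(Y)
    print('TCP in trough',(c*p[0]+n*p[1]).round(1),(-n*p[0]+c*p[1]).round(1),'z',(s['tcp_pos'][2]*1000).round(1),'yaw err',round(np.arctan2(T[1,2],T[0,2])-Y,4))
if __name__=='__main__': rel()
E
python3 rel.py; python3 ptilt.py w12
```

```text
t: 18.52
tcp_pos: [0.5013, 0.2264, 0.1912]
tool_rot: [0.055, 0.706, -0.056, 0.704]
force: [0.6, -0.9, -5.8]
finger_gap: 0.695
t: 19.52
tcp_pos: [0.5059, 0.3352, 0.1384]
tool_rot: [0.047, 0.705, -0.046, 0.706]
force: [0.1, 0.1, -5.5]
finger_gap: 0.694
TCP in trough 26.9 -1.0 z 138.4 yaw err -0.0012
n 35588 plane [ 2.85379e+01 -1.00000e-04 -5.00000e-04] tilt about y (tongue down +) 0.0005 roll -0.0001 tongue z min -95.1 tcp [0.5059 0.3353 0.1387] F [-0.4 -0.1 -4.9] gap 0.692 t 19.575
```

View pics/w12.png

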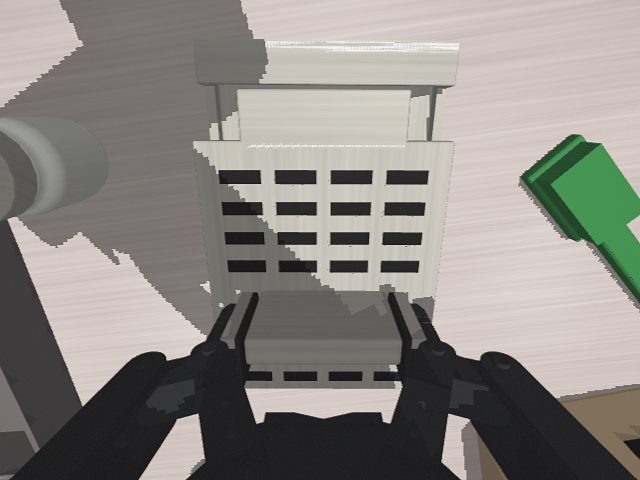

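The panel is above the trough. The lip's free edge runs from (195,84) to (459,84), parallel to the tongue tip at v≈90. I'll check the offsets in the tool frame.

Run:
```python
from h import *
d=load('w12'); s=manip.sense(); T=R.from_quat(s['tool_rot']).as_matrix()
def lp(u,v,z): return (T.T@(onz(d,u,v,z)-s['tcp_pos'])*1000).round(1)
for u,v,z in [(196,84,.071),(459,84,.071),(194,42,.071),(460,42,.071),(238,90,.110),(410,90,.110)]: print(lp(u,v,z))
```

```text
[  67.5  -64.3 -100.2]
[  67.6   67.5 -100.3]
[  67.5  -62.9 -118.8]
[  67.6   65.5 -118.9]
[ 28.5 -34.5 -94.7]
[ 28.6  33.8 -94.7]
```

```bash
python3 -m crank '[0.5,-1.7,1.4,-10,0,0.5,-1.7,1.4,-22,0,0.5,-1.7,1.4,-29,0,0.5,-1.7,1.4,-32,0,0.5,-1.7,1.4,-34,0,0.5,-1.7,1.4,-36,0,0.5,-1.7,1.4,-37,0,0.5,-1.7,1.4,-38,0,0.5,-1.7,1.4,-38,0]' 30; python3 rel.py; python3 ptilt.py w13
```

```text
t: 20.7
tcp_pos: [0.5004, 0.3367, 0.1015]
tool_rot: [0.046, 0.707, -0.047, 0.704]
force: [-9.6, -0.7, 10.3]
finger_gap: 0.699
TCP in trough 21.3 -0.1 z 101.5 yaw err -0.0005
n 32245 plane [ 2.78885e+01 -1.40000e-03 -9.75000e-02] tilt about y (tongue down +) 0.0972 roll -0.0014 tongue z min -92.2 tcp [0.5004 0.3367 0.1016] F [-9.5 -0.9 10.5] gap 0.696 t 20.75
```

View pics/w13.png

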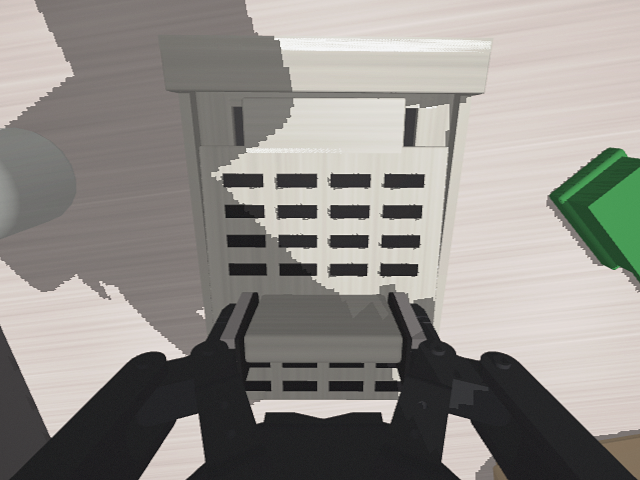

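Pressing on the far wall tilts the panel as planned: 0.097 rad, with the tongue top at about 65 mm, just in front of and below the lip. I'll press slightly more, then slide it under the lip.

```bash
python3 -m crank '[0.5,0,0,-1,0,0.5,0,0,-2,0,0.5,-2,0.3,-2.5,0,0.5,-4,0.5,-2.5,0,0.5,-6,0.8,-2.5,0,0.5,-8,1,-2.5,0,0.5,-10,1.3,-2.5,0,0.5,-10,1.3,-2.5,0]' 30; python3 rel.py; python3 ptilt.py w14
```

```text
t: 21.75
tcp_pos: [0.4945, 0.3388, 0.0977]
tool_rot: [0.047, 0.705, -0.046, 0.706]
force: [2.4, -0.7, 4.7]
finger_gap: 0.695
TCP in trough 15.2 1.2 z 97.7 yaw err -0.0006
n 23468 plane [3.6278e+01 3.0000e-04 9.6300e-02] tilt about y (tongue down +) -0.096 roll 0.0003 tongue z min -108.3 tcp [0.4945 0.3388 0.0977] F [2.4 0.4 4.8] gap 0.693 t 21.8
```

View pics/w14.png

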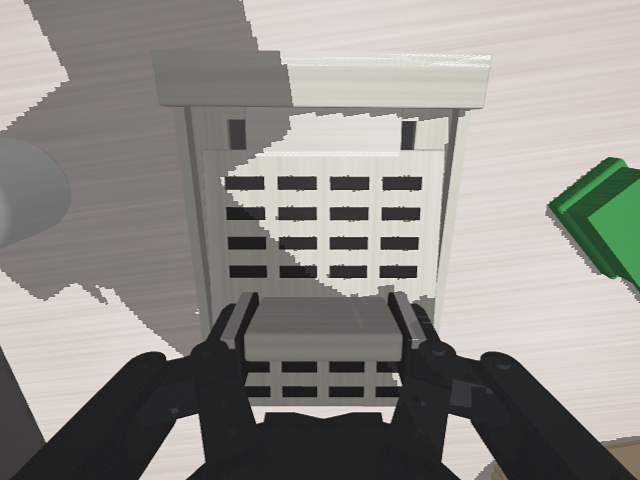

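The tongue now meets the lip shadow line at v≈108. The plane fit picked up the lip, so I'm restricting it to the plate.

```bash
sed -i 's/P\[...,2\]>-110)&(P\[...,2\]<-22)/P[...,2]>-66)\&(P[...,2]<-25)/; s/abs(P\[...,1\])<50/abs(P[...,1])<40/' ptilt.py
python3 - <<'E'
from h import *
import re
src=open('ptilt.py').read()
src=src.replace("def meas(f):\n    d=snap('wrist',f)","def meas(f,new=True):\n    d=snap('wrist',f) if new else load(f)").replace("t=q[w]; print(","tb=c[0]-95*c[2]; print('tongue top z',(s['tcp_pos'][2]*1000-(c[0]-94*c[2])).round(1),").replace("np.percentile(t[:,2],.3).round(1)","''")
open('ptilt.py','w').write(src)
import ptilt; ptilt.meas('w14',False); ptilt.meas('w13',False)
E
```

```text
tongue top z 55.4 n 15408 plane [ 2.77639e+01 -2.00000e-04 -1.54500e-01] tilt about y (tongue down +) 0.1533 roll -0.0002 tongue z min  tcp [0.4945 0.3388 0.0977] F [2.4 0.4 4.8] gap 0.693 t 21.8
tongue top z 64.7 n 16114 plane [ 2.45734e+01  1.70000e-03 -8.90000e-02] tilt about y (tongue down +) 0.0888 roll 0.0017 tongue z min  tcp [0.4945 0.3388 0.0977] F [2.4 0.4 4.8] gap 0.693 t 21.8
```

```bash
python3 -m crank '[0.5,0,-1,1,0,0.5,-2,-0.7,1.5,0,0.5,-4,-0.5,1.5,0,0.5,-6,-0.2,1.5,0,0.5,-8,0.0,1.5,0,0.5,-9,0.2,1.5,0,0.5,-9,0.2,1.5,0,0.5,-9,0.2,1.5,0]' 30; python3 rel.py; python3 ptilt.py w15
```

```text
t: 22.8
tcp_pos: [0.4846, 0.3382, 0.0989]
tool_rot: [0.046, 0.706, -0.046, 0.706]
force: [0.3, 0.1, -4.2]
finger_gap: 0.697
TCP in trough 5.4 -0.7 z 98.9 yaw err -0.0009
tongue top z 57.3 n 15466 plane [ 2.77825e+01 -4.00000e-04 -1.46300e-01] tilt about y (tongue down +) 0.1453 roll -0.0004 tongue z min  tcp [0.4846 0.3382 0.0989] F [ 0.9 -0.3 -4.3] gap 0.691 t 22.85
```

View pics/w15.png

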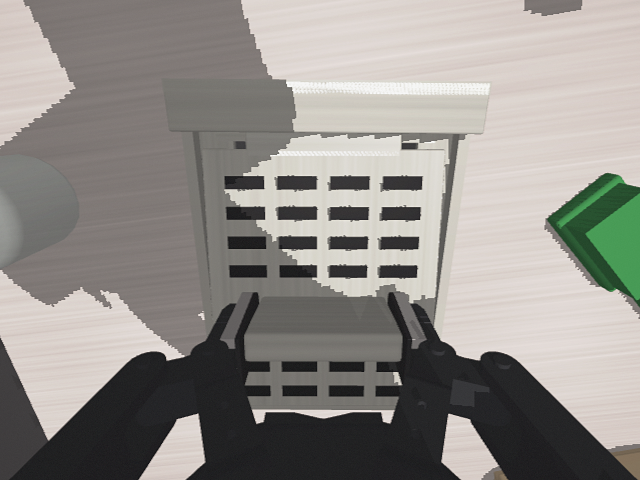

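The tongue is hooked: tip at trough x≈-85, tilt 0.145, and the force shows only the panel's weight. Swinging it down under grip.

```bash
python3 -m crank '[0.5,0.6,0,-2,0,0.5,1.2,0,-4,0,0.5,1.8,-0.1,-6,0,0.5,2.4,-0.1,-8,0,0.5,3,-0.2,-10,0,0.5,3.6,-0.3,-12,0,0.5,4.2,-0.4,-14,0,0.5,4.5,-0.5,-15,0,0.5,4.5,-0.5,-15.5,0,0.5,4.5,-0.5,-15.5,0]' 25; python3 rel.py; python3 ptilt.py w16
```

```text
t: 24.1
tcp_pos: [0.4895, 0.338, 0.0835]
tool_rot: [0.047, 0.705, -0.046, 0.706]
force: [4.7, 0.4, 3.1]
finger_gap: 0.695
TCP in trough 10.3 -0.2 z 83.5 yaw err -0.0011
tongue top z 56.0 n 16218 plane [ 2.7532e+01 -0.0000e+00  6.0000e-04] tilt about y (tongue down +) -0.0006 roll -0.0 tongue z min  tcp [0.4894 0.338  0.0835] F [ 3.8 -0.2  3.4] gap 0.693 t 24.15
```

View pics/w16.png

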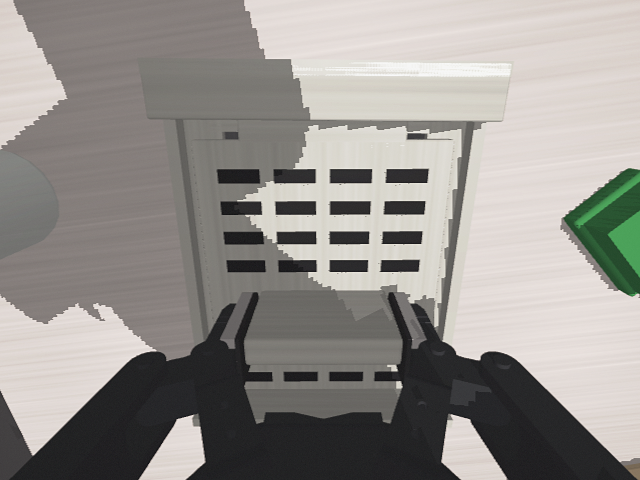

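The panel is level (-0.0006) with the plate top at 56 mm, which means it is on the ledge. A brief press, then release and retreat.

```bash
python3 -m crank '[0.5,0,0,-1.5,0,0.5,0,0,-1.5,0,0.5,0,0,-1.5,0]' 25; python3 -m crank '[0.8,0,0,1.5,0,0.9,0,0,1.5,0,0.9,0,0,1.5,0,0.9,0,0,10,0,0.9,0,0,40,0,0.9,0,0,90,0,0.9,0,0,140,0,0.9,0,0,180,0,0.9,0,0,180,0,0.9,0,0,180,0]'
python3 - <<'E'
from h import *
d=snap('wrist','w17'); P=cloud(d)*1000
O=np.array([479.3,339.6]);Y=-.13;c,n=np.cos(Y),np.sin(Y)
p=P[...,:2]-O; x=c*p[...,0]+n*p[...,1]; y=-n*p[...,0]+c*p[...,1]; z=P[...,2]
for nm,m in dict(plate=(abs(y)<50)&(x>-62)&(x<62)&(abs(x-10)>20)&(abs(z-56)<6),fin=(abs(y)<28)&(abs(x-10)<8)&(z>80)).items():
    A=np.c_[np.ones(m.sum()),x[m],y[m]]; print(nm,m.sum(),np.linalg.lstsq(A,z[m],rcond=None)[0].round(4),'median',np.median(z[m]).round(1),'xmean',x[m].mean().round(1),y[m].mean().round(1))
snap('top','top17'); snap('scene','s17')
E
```

```text
t: 24.52
tcp_pos: [0.4894, 0.338, 0.0834]
tool_rot: [0.047, 0.705, -0.046, 0.706]
force: [3.7, -1.1, 10.7]
finger_gap: 0.695
t: 25.78
tcp_pos: [0.4883, 0.3374, 0.2615]
tool_rot: [0.046, 0.706, -0.046, 0.705]
force: [-0.4, 0.6, -0.6]
finger_gap: 0.901
plate 8869 [5.58966e+01 6.00000e-04 1.20000e-03] median 55.9 xmean -10.2 -0.0
fin 1121 [8.92454e+01 5.54900e-01 5.60000e-03] median 95.2 xmean 7.7 -0.2
```

View pics/w17.png

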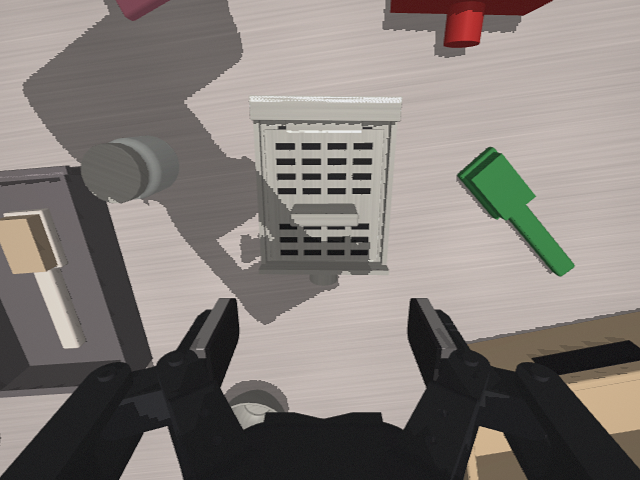

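View pics/s17.png

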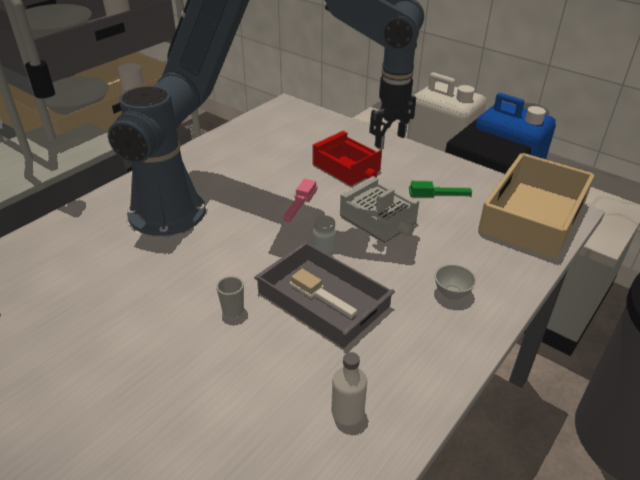

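The panel is seated: plate top at 55.9 mm, slopes about 0.001, tongue hidden under the lip. The brush is in the tray, and the bystanders are where they were in the scene picture. Handing in.

```bash
python3 -c "
from station import workorder
print(workorder.sign_off())"
```

```text
the job is handed in; nothing more can be done
None
```

The brush is in the tray and the strainer panel is seated in the trough. I handed the job in at about 26 s, and no verdict was reported.

**Brush:** I gripped the white brush by its handle, lowered it to the tray floor until it touched, and let go. The last pictures show it lying flat, well inside the walls.

**Panel:** The moves cannot tilt the tool, so I pinched the fin across its 60 mm ends instead of its 12 mm thickness. That let the panel pivot when I pressed it on the far wall.
- **Hooking:** I slid the tongue under the lip at a tilt of 0.145 rad, with the tip at about trough x -85 mm.
- **Swing down:** I swung it down under grip, pressed it home and released.
- **Last check:** After release the plate top stood at 55.9 mm (56 expected for a seated panel), level to about 0.001 rad and centred sideways. I could not see the tongue tip directly, because the lip hides it.

**Bystanders:** The bottle, bowl, beaker and jar look unmoved in the last scene picture, which I judged by eye only. The gripper was clear of everything at the end.

**Measurements that disagreed:**
- Some hand-picked corners were up to about 2% short in length.
- Some two-view heights scattered by 8 mm or more. One far-wall corner was 16 mm off, and I did not use it.
- One tilt reading of the panel was wrong because it caught the lip; I redid it on the plate alone.

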